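# Lift a charged capacitor with insulating tongs

### The job

The can capacitor may still be charged, so do not let the robot touch it: take the wooden spring tongs off their rest by squeezing their two arms together a little, bring the open jaws round the standing capacitor, and close the tongs on it. Lift it upright, roughly 12 cm clear of the bench, and finish while still holding it there motionless in the tongs, so that its underside can be inspected. Leave the battery and the fuse standing where they are.

Things in the scene. Friction and masses are not known exactly. Their poses are not given: they have to be found in the camera images.
- tongs_grip (a point): Grip centre of the wooden spring tongs, midway between the rubber strips on the outsides of their arms, half-way up the 22 mm high arms. x runs along the tongs from the steel pivot (110 mm behind) to the jaws; arms at +y and -y. Strips 40 mm long, 64 mm over the outsides at rest. The tongs (85 g) lie loose and level on a rest, this point 55 mm above the bench; they lift straight up.
- tongs_jaws (a point): Point midway between the jaws, 70 mm ahead of tongs_grip, same height and axes. Each jaw is an upright V, 22 mm high, 30 mm long, to hug a 35 mm round. Gap 70 mm at rest, about 56 mm with the grip squeezed by 10 mm (64 to 54), which is enough to carry the tongs. On the capacitor the grip measures about 33 mm. Jaws reach 17 mm ahead of this point and measure about 101 mm outside at rest.
- tongs_left (a joint): Closing angle of the left arm, rad: 0 sprung open, about 0.14 clamped on the capacitor, 0.22 shut; the right arm mirrors it. The spring resists at the grip with 8 N a side at first, 10 N at 0.14, and reopens the tongs when eased. A jaw presses with 0.6 of the finger force beyond that.
- capacitor_centre (a point): Centre (half-way up) of the can capacitor: a standing grey metal cylinder of 35 mm diameter, 73 mm high including two small brass terminals on its dark top (can 64 mm), about 70 g. Stands on the bench in one of three places in a loose row with the battery and the fuse; origin 36.5 mm above its underside, z up.
- battery_centre (a point): Centre of the standing battery: cylinder of 34 mm diameter, 62 mm high, with a broad band round its middle and one small cap on top. Stands on the bench.
- fuse_centre (a point): Centre of the standing screw fuse: white porcelain, 25 mm diameter, 49 mm high, with a narrower neck and brass ring at the top. Stands on the bench.
- tongs_rest: Fixed wooden rest of the tongs; origin on the bench under tongs_grip, x towards the jaws. Base board 205 x 90 x 10 mm, from 143 mm behind the origin to 63 mm ahead. A block 44 mm wide (95 to 129 mm behind) under the pivot and a rail 104 mm wide (37 to 47 mm ahead) under the arms, both 44 mm high; between them only the board.
Things that resemble listed ones, but are neither listed nor needed, are in the scene too. What is shaped like the part that bears battery_centre but red is not meant. Of the things that look like the tongs_rest, the larger one is meant.

How it is judged:
By the outcome, as a careful person would: the job done as asked, in the order asked, and still so for the second after the job is handed in, while the arm keeps its last pose, push and grip.
It also fails if it takes over 43 s, if anything falls off the work surface, if the arm or the gripper's body presses on something with over 40 N, if the wrist force passes 120 N, or if a joint passes its speed limit or range.

### The arm

A 6-joint arm with a two-finger parallel gripper is mounted at the origin on a cart in front of the work surface, level with it; the furniture and walls round the work are solid. World frame = base frame: x ahead of the robot, y to its left, z up, the work surface at z = 0. Lengths are in m, angles in rad, forces in N, time in s.
With the tool pointing down it reaches from about 0.35 to 0.775 m from the base axis. Payload 7.3 kg.
Tool frame: the origin (TCP) lies midway between the tips of the shut fingers; the grasp point (between the pads) lies 19 mm behind it (robot.tcp_to_grasp is the distance from the TCP to the grasp point, in m); z points along the fingers, y is the line along which they close (so a half turn about z gives the same grasp; the last joint's range is limited). The gripper opens to 92 mm and grips with 3 to 60 N. Pads are 19 mm wide; open, the fingers measure 130 mm over their backs; the gripper's body (75 mm by 190 mm) begins 47 mm behind the grasp point.
Start: joints at [-1.325, 0.342, 1.524, -0, 1.275, -0.146], TCP at [0.2, -0.485, 0.227] pointing down, gripper open.
Joint ranges: [-2.53, 2.53], [-0.77, 2.02], [0.04, 2.7], [-1, 4.14], [0.28, 2.66], [-3.11, 3.11]. Speed limits (rad/s): [2.57, 2.57, 3.14, 3.14, 3.14, 3.14].

### API

Orientations are given as a unit quaternion [x, y, z, w].
In Python, from plant import robot gives the robot as it stands.
- The arm moves only by the tool move_arm, never from a script. Its argument "increments" is one flat list of numbers, 7 for each row, row after row: the finger opening in m, from 0 to 0.0918, then the shift along the tool's x, y, z in m, then the turn, a rotation vector about the tool's x, y, z in rad. A call has exactly 8 rows; each row shifts and turns the commanded pose from where the row before left it, along the tool's axes as they then stand; what a row does not reach is not made up. A row lasts 1/8 s, in which the tool goes at most 62.5 mm and 10.7 degrees, less where a joint would pass 70% of its speed; a pose out of reach is approached as far as the arm can. A call is refused whole if a number of a shift passes 0.0625 or a number of a turn 0.188, either way. A call with a gripper value outside its range is refused whole. The fingers move at their own pace and stop on an object; "newtons" is the grip in N (left out, the last holds). Time passes only in rows, so rows that do not move let the fingers close, or fill a call up. It gives the time, the measured TCP pose, the force, the opening and the grip force at its end, in the units of the state.
- robot.sense(): the state, without advancing time (a new reading comes with each control period).
- robot.camera(name): name is "scene" or "top"; returns a dict with "color" (480x640x3 uint8, red, green, blue), "K" (3x3 intrinsics, pixels), "rvec" (rotation vector, rad) and "tvec" (3), from world to camera coordinates, as OpenCV has them. Camera axes: x right, y down, z forward; pixel columns grow to the right and rows downward; lengths in m; the calibration is good to about 2 mm. A picture is of the moment at which its call begins. There is no depth.
- robot.job_done(): hands the job in; it is judged then, once.
The state is a dict: "t": time; "qpos": joint angles; "joint_velocities": joint speeds; "effort": joint torques, N m; "tcp_pos": TCP position; "eef_rot": TCP orientation; "contact_force": force on the tool from outside, world axes, zero at the start; "ft_torque": the same for the moment, N m; "finger_gap": finger opening in m; "grip_force": force on a finger pad.
Only numpy, scipy, OpenCV 4.12 (cv2) and the standard library are available. Lean on these libraries where they do the work, as an engineer would, in place of code of your own. Each camera call takes 0.05 s, during which the arm holds its last target. There are 200 camera calls.

## Working session

There is one attempt and no reset: what is moved stays moved. The work goes in short steps, Python scripts to look and compute and a tool call to move; the robot and the scene stay as the last step left them, time stands still between calls to the robot, and variables do not carry over. Pictures are saved under pics/ and viewed, at most 10 in all, crops included, and the job is handed in when it is done.

Besides the shell and the picture viewer there is one more tool, called after "Emit:" by a JSON object that holds its "api" and its "payload", one argument or row to a line. move_arm: Moves the arm, as the interface text tells. Its arguments: {"type":"object","properties":{"increments":{"type":"array","items":{"type":"number"}},"newtons":{"type":"number"}},"required":["increments"]}

```bash
mkdir -p pics; ls; cat > h.py <<'E'
from plant import robot
import cv2, numpy as np
def snap(cam,name):
    c=robot.camera(cam); cv2.imwrite(f'pics/{name}.png',c['color'][:,:,::-1]); np.savez(f'pics/{name}.npz',**{k:c[k] for k in('color','K','rvec','tvec')}); return c
def load(name): return np.load(f'pics/{name}.npz')
def ray(c,uv,z):
    K=c['K'];R=cv2.Rodrigues(np.array(c['rvec'],float))[0];t=np.array(c['tvec'],float).ravel()
    C=-R.T@t; d=R.T@np.linalg.inv(K)@np.array([uv[0],uv[1],1.]); return C+d*(z-C[2])/d[2]
def proj(c,P): return cv2.projectPoints(np.array(P,float).reshape(-1,3),np.array(c['rvec'],float),np.array(c['tvec'],float),np.array(c['K'],float),None)[0].reshape(-1,2)
E
python3 - <<'E'
from h import *
for n in('top','scene'):
    c=snap(n,n+'0');R=cv2.Rodrigues(np.array(c['rvec'],float))[0];print(n,-R.T@np.array(c['tvec']).ravel(),c['K'][0][0],R.round(2).tolist())
print(robot.sense())
E
```

```text
pics
top [0.44216854 0.22132436 1.23295064] 461.68086744554006 [[0.01, -1.0, 0.01], [-1.0, -0.01, -0.05], [0.05, -0.0, -1.0]]
scene [-0.12069727  1.25177708  0.6965159 ] 519.838176678461 [[-0.85, -0.52, -0.0], [-0.24, 0.4, -0.89], [0.46, -0.76, -0.46]]
{'t': 0.1, 'qpos': array([-1.32502532e+00,  3.42659316e-01,  1.52490752e+00, -4.18279680e-05,
        1.27540762e+00, -1.46020500e-01]), 'joint_velocities': array([-0.00082825, -0.00209261, -0.00078309,  0.00062298, -0.00037571,
        0.00165502]), 'effort': array([ 2.01351693e-03, -4.32003593e+01, -2.44694817e+01,  7.19063985e-02,
        5.26500796e-02, -6.09215317e-05]), 'tcp_pos': array([ 0.20037844, -0.48486537,  0.22611609]), 'eef_rot': array([ 9.80872287e-01,  1.94651172e-01, -5.44235561e-05, -6.89042271e-04]), 'contact_force': array([ 0.11666784, -0.81321529,  0.1088293 ]), 'ft_torque': array([-0.00521017, -0.01963138,  0.00624387]), 'grip_force': 0.0, 'finger_gap': 0.0919678714198764}
```

View pics/top0.png

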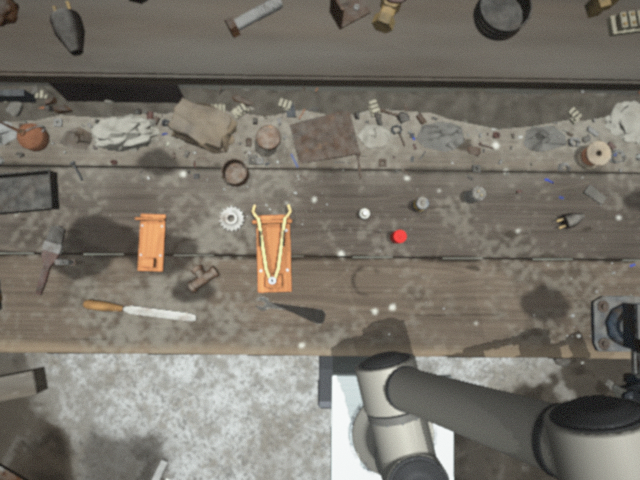

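View pics/scene0.png

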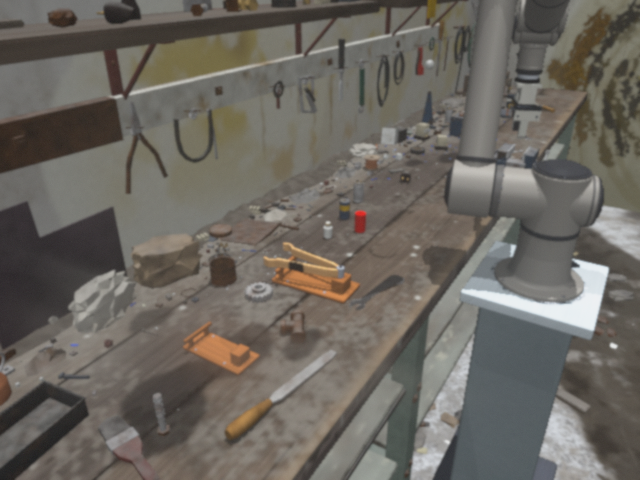

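The top view shows the tongs on the larger rest at (272,250), jaws at (271,208), and the smaller look-alike rest at (151,243), empty. The white thing at (364,213) should be the fuse and (400,236) is the red decoy. The grey cylinders at (421,203) and (478,194) are the battery and capacitor candidates, so I'll enlarge those.

```bash
python3 - <<'E'
from h import *
a=load('top0');b=load('scene0')
A=cv2.resize(a['color'][180:300,235:315],None,fx=5,fy=5,interpolation=3)
B=cv2.resize(a['color'][175:250,345:495],None,fx=2.66667*1,fy=2.66667,interpolation=3)
C=cv2.resize(b['color'][160:250,310:420],None,fx=3.6,fy=3.6,interpolation=3)
im=np.zeros((600,800,3),np.uint8);im[:A.shape[0],:400]=A;im[:B.shape[0],400:400+B.shape[1]]=B;im[210:210+C.shape[0],402:402+C.shape[1]]=C[:,:398]
cv2.imwrite('pics/crop.png',im[:,:,::-1])
for n,uv,z in[('fuse',(364,213),.05),('c1',(421,203),.07),('c2',(478,194),.07)]:
    P=ray(a,uv,z);print(n,P.round(3),[proj(b,[P[0],P[1],h]).round(0).tolist() for h in(0,z)])
E
```

```text
fuse [0.573 0.083 0.05 ] [[[328.0, 237.0]], [[328.0, 222.0]]]
c1 [ 0.598 -0.059  0.07 ] [[[345.0, 218.0]], [[345.0, 198.0]]]
c2 [ 0.623 -0.205  0.07 ] [[[359.0, 201.0]], [[360.0, 182.0]]]
```

View pics/crop.png

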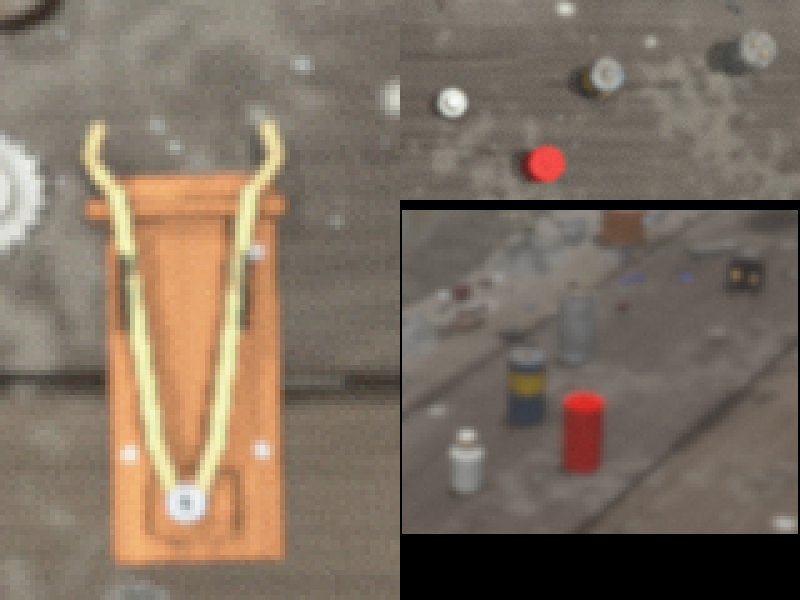

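The capacitor is the plain grey can at top (478,194) / scene (359,191). Top (421,203) is the battery, because the scene view shows a yellow band on blue. (364,213) is the white fuse and (400,236) the red decoy. Only the larger rest holds tongs. Next I'll measure the tongs and the capacitor.

```bash
python3 - <<'E'
from h import *
a=load('top0');im=a['color'].astype(int)
hsv=cv2.cvtColor(a['color'],cv2.COLOR_RGB2HSV)
m=(hsv[...,0]>19)&(hsv[...,0]<35)&(hsv[...,1]>60)&(hsv[...,2]>150)
mids=[]
for v in range(200,286):
    u=np.where(m[v,245:300])[0]+245
    if len(u)>1 and u[-1]-u[0]>6:
        P=ray(a,(u[0],v),.066);Q=ray(a,(u[-1],v),.066);mids.append((*(P+Q)[:2]/2,np.linalg.norm(P-Q)*1e3))
mids=np.array(mids);print(mids[::5].round(4))
k=np.polyfit(mids[:,0],mids[:,1],1);print('slope,off',k,'resid',np.std(np.polyval(k,mids[:,0])-mids[:,1]))
ys,xs=np.where(m[195:290,245:300]);print('tip v',ys.min()+195,ray(a,(271,ys.min()+194.5),.066))
print('pivot',ray(a,(271.6,280.2),.068))
print('rest corners',[ray(a,p,.01)[:2].round(3).tolist() for p in((257.4,292),(291.4,292))])
for s,c in(('top0',(465,180,495,210)),):
    x0,y0,x1,y1=c;cv2.imwrite('pics/cap.png',cv2.resize(a['color'][y0:y1,x0:x1],None,fx=12,fy=12,interpolation=0)[:,:,::-1])
b=load('scene0');cv2.imwrite('pics/cap.png',np.hstack([cv2.resize(a['color'][180:210,465:495],(390,390),interpolation=0),cv2.resize(b['color'][170:210,340:380],(390,390),interpolation=0)])[:,:,::-1])
for f in((.57,.083),):print(ray(b,(327.5,236),0))
for uv in((421,203),(478,194)):print(ray(a,uv,.068))
E
```

```text
[[  0.5894   0.321   91.3877]
 [  0.5766   0.3208 101.484 ]
 [  0.5639   0.3206  91.2835]
 [  0.5511   0.3204  70.9578]
 [  0.5384   0.3202  65.8519]
 [  0.5257   0.32    60.7518]
 [  0.5131   0.3186  58.188 ]
 [  0.5004   0.3184  53.098 ]
 [  0.4877   0.3182  53.0678]
 [  0.4751   0.318   47.9865]
 [  0.4625   0.3178  47.9592]
 [  0.4498   0.3176  42.8866]
 [  0.4373   0.3174  37.8196]
 [  0.4247   0.3172  32.7585]
 [  0.4121   0.3157  25.1848]]
slope,off [0.02532475 0.30602137] resid 0.0007330364328819907
tip v 204 [0.5932003 0.3210541 0.066    ]
pivot [0.39911469 0.31639171 0.068     ]
rest corners [[0.366, 0.358], [0.367, 0.268]]
[0.58027444 0.0762227  0.        ]
[ 0.5985754  -0.05997747  0.068     ]
[ 0.62327082 -0.20526229  0.068     ]
```

View pics/cap.png

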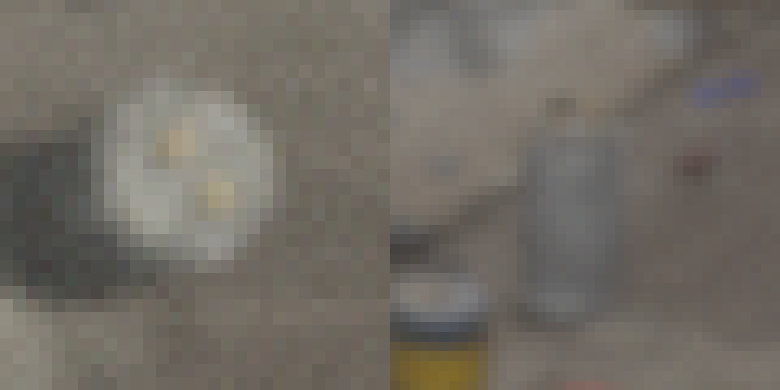

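The can at top (479,193) has two brass terminals, so it's the capacitor. The tongs grip is at about (0.508, 0.319), yaw 0.025. That agrees with the pivot, tip and rest to about 2 mm.

```bash
cat >> h.py <<'E'
from scipy.spatial.transform import Rotation as Ro
def go(p,yaw):
    "tool-frame shift (if shifted first) from current pose to TCP p, tool down, x at yaw; and turn"
    s=robot.sense();R=Ro.from_quat(s['eef_rot']);T=Ro.from_euler('x',np.pi);T=Ro.from_euler('z',yaw)*T
    print('t',s['t'],'tcp',s['tcp_pos'].round(4),'shift',R.inv().apply(np.array(p)-s['tcp_pos']).round(4),'turn',(R.inv()*T).as_rotvec().round(4),'F',s['contact_force'].round(1),'gap',round(s['finger_gap'],4),s['grip_force'],'q',s['qpos'].round(2))
E
python3 - <<'E'
from h import *
a=load('top0');b=load('scene0')
for z in(.064,.073):print(ray(a,(479.3,192.5),z))
print('scene base front',ray(b,(357.5,202.8),0), 'axis mid',ray(b,(358,193),.032))
go((.508,.319,.15),.025)
go((.508,-.2,.2),.025)
E
```

```text
[ 0.62778811 -0.21008546  0.064     ]
[ 0.62635899 -0.20676394  0.073     ]
scene base front [ 0.62063357 -0.18823924  0.        ] axis mid [ 0.62412222 -0.19631468  0.032     ]
t 0.1 tcp [ 0.2004 -0.4849  0.2261] shift [ 0.5913 -0.6254  0.0771] turn [-1.400e-03  1.000e-04  3.668e-01] F [ 0.1 -0.8  0.1] gap 0.092 0.0 q [-1.33  0.34  1.52 -0.    1.28 -0.15]
t 0.1 tcp [ 0.2004 -0.4849  0.2261] shift [ 0.3931 -0.1458  0.0264] turn [-1.400e-03  1.000e-04  3.668e-01] F [ 0.1 -0.8  0.1] gap 0.092 0.0 q [-1.33  0.34  1.52 -0.    1.28 -0.15]
```

Emit:
{"api": "move_arm", "payload": {
  "increments": [0.0918, 0.049, -0.018, 0.003, 0, 0, 0, 0.0918, 0.049, -0.018, 0.003, 0, 0, 0, 0.0918, 0.049, -0.018, 0.003, 0, 0, 0, 0.0918, 0.049, -0.018, 0.003, 0, 0, 0, 0.0918, 0.049, -0.018, 0.003, 0, 0, 0, 0.0918, 0.049, -0.018, 0.003, 0, 0, 0, 0.0918, 0.049, -0.018, 0.003, 0, 0, 0, 0.0918, 0.049, -0.018, 0.003, 0, 0, 0],
  "newtons": 20
}}

```text
t: 1.1
tcp_pos: [0.5088, -0.201, 0.2023]
eef_rot: [0.981, 0.195, -0.0, -0.0]
contact_force: [0.5, 0.3, -0.1]
finger_gap: 0.0917
grip_force: 0.0
```

Emit:
{"api": "move_arm", "payload": {
  "increments": [0.0918, 0, 0, 0, 0, 0, 0.0917, 0.0918, 0, 0, 0, 0, 0, 0.0917, 0.0918, 0, 0, 0, 0, 0, 0.0917, 0.0918, 0, 0, 0, 0, 0, 0.0917, 0.0918, 0, -0.05, 0, 0, 0, 0, 0.0918, 0, -0.05, 0, 0, 0, 0, 0.0918, 0, -0.05, 0, 0, 0, 0, 0.0918, 0, -0.05, 0, 0, 0, 0]
}}

```text
t: 2.1
tcp_pos: [0.5024, -0.001, 0.2024]
eef_rot: [1.0, 0.012, -0.0, -0.0]
contact_force: [0.5, 0.1, -0.0]
finger_gap: 0.0916
grip_force: 0.0
```

Emit:
{"api": "move_arm", "payload": {
  "increments": [0.0918, 0, -0.05, 0, 0, 0, 0, 0.0918, 0, -0.05, 0, 0, 0, 0, 0.0918, 0, -0.05, 0, 0, 0, 0, 0.0918, 0, -0.05, 0, 0, 0, 0, 0.0918, 0, -0.05, 0, 0, 0, 0, 0.0918, 0, -0.05, 0, 0, 0, 0, 0.0918, 0, 0, 0, 0, 0, 0, 0.0918, 0, 0, 0, 0, 0, 0]
}}

```text
t: 3.1
tcp_pos: [0.495, 0.297, 0.2021]
eef_rot: [1.0, 0.013, -0.001, 0.0]
contact_force: [-0.2, -0.8, -0.2]
finger_gap: 0.0916
grip_force: 0.0
```

```bash
python3 - <<'E'
from h import *
go((.508,.319,.1),.025)
E
```

```text
t 3.1 tcp [0.495  0.297  0.2021] shift [ 0.0137 -0.0218  0.1021] turn [0.001  0.0011 0.0006] F [-0.2 -0.8 -0.2] gap 0.0916 0.0 q [ 0.41  0.46  1.41 -0.    1.27  1.95]
```

Emit:
{"api": "move_arm", "payload": {
  "increments": [0.0918, 0.0035, -0.0055, 0.026, 0, 0, 0, 0.0918, 0.0035, -0.0055, 0.026, 0, 0, 0, 0.0918, 0.0035, -0.0055, 0.026, 0, 0, 0, 0.0918, 0.0035, -0.0055, 0.024, 0, 0, 0, 0.0918, 0, 0, 0, 0, 0, 0, 0.0918, 0, 0, 0, 0, 0, 0, 0.0918, 0, 0, 0, 0, 0, 0, 0.0918, 0, 0, 0, 0, 0, 0]
}}

```text
t: 4.1
tcp_pos: [0.5091, 0.3197, 0.1016]
eef_rot: [1.0, 0.012, 0.001, -0.0]
contact_force: [0.4, 0.4, -0.1]
finger_gap: 0.0918
grip_force: 0.0
```

```bash
python3 - <<'E'
from h import *
go((.508,.319,.036),.025)
a=snap('top','top1');b=snap('scene','scene1')
A=cv2.resize(a['color'][180:300,230:310],None,fx=5,fy=5,interpolation=3)
C=cv2.resize(b['color'][200:320,240:373],(400,361),interpolation=3)
im=np.zeros((600,800,3),np.uint8);im[:,:400]=A;im[:361,400:]=C
cv2.imwrite('pics/c1.png',im[:,:,::-1])
E
```

```text
t 4.1 tcp [0.5091 0.3197 0.1016] shift [-0.0012  0.0007  0.0656] turn [-0.0005 -0.0014 -0.0002] F [ 0.4  0.4 -0.1] gap 0.0918 0.0 q [ 0.43  0.6   1.47 -0.    1.07  1.98]
```

View pics/c1.png

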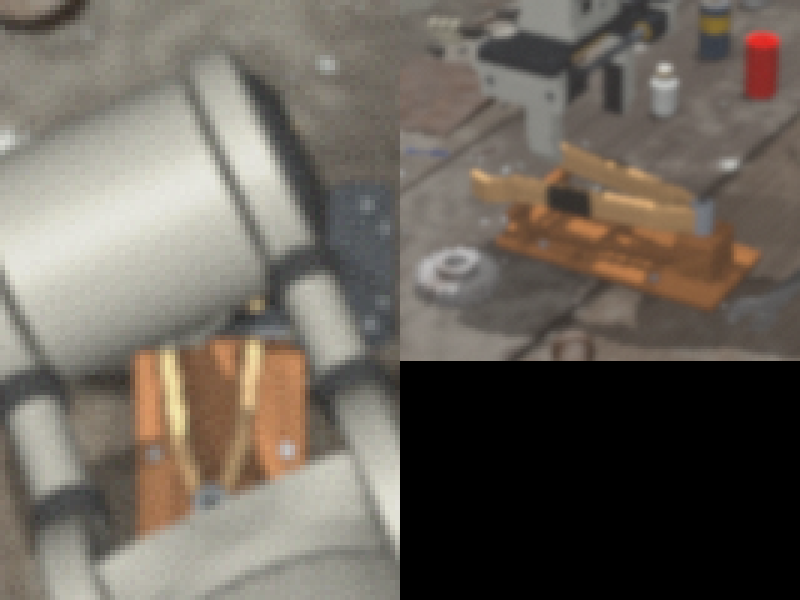

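```bash
python3 - <<'E'
from h import *
b=load('scene1')
P=[(.509,.375,.1016),(.508,.351,.055),(.398,.316,.055),(.594,.367,.055)]
print(((proj(b,P)-[240,200])*3.008+[400,0]).round(0))
E
```

```text
[[546. 162.]
 [566. 200.]
 [705. 217.]
 [469. 181.]]
```

The crop shows the strip at (569,200), the pivot at (705,215), the jaw tip at (472,180) and the fingertip at (543,155). All match the predicted pixels, so I'll descend and squeeze to 54 mm.

Emit:
{"api": "move_arm", "payload": {
  "increments": [0.0918, 0, 0, 0.016, 0, 0, 0, 0.0918, 0, 0, 0.018, 0, 0, 0, 0.0918, 0, 0, 0.018, 0, 0, 0, 0.0918, 0, 0, 0.014, 0, 0, 0, 0.0918, 0, 0, 0, 0, 0, 0, 0.075, 0, 0, 0, 0, 0, 0, 0.066, 0, 0, 0, 0, 0, 0, 0.066, 0, 0, 0, 0, 0, 0]
}}

```text
t: 5.2
tcp_pos: [0.5091, 0.3198, 0.0353]
eef_rot: [1.0, 0.012, 0.001, -0.0]
contact_force: [0.3, 0.1, -0.5]
finger_gap: 0.0681
grip_force: 0.0
```

Emit:
{"api": "move_arm", "payload": {
  "increments": [0.06, 0, 0, 0, 0, 0, 0, 0.056, 0, 0, 0, 0, 0, 0, 0.053, 0, 0, 0, 0, 0, 0, 0.053, 0, 0, 0, 0, 0, 0, 0.053, 0, 0, 0, 0, 0, 0, 0.053, 0, 0, 0, 0, 0, 0, 0.053, 0, 0, 0, 0, 0, 0, 0.053, 0, 0, 0, 0, 0, 0]
}}

```text
t: 6.2
tcp_pos: [0.5092, 0.3198, 0.0351]
eef_rot: [1.0, 0.012, 0.001, -0.0]
contact_force: [0.5, -1.0, 5.6]
finger_gap: 0.0531
grip_force: 10.2
```

```bash
python3 - <<'E'
from h import *
go((.508,.319,.036),.025)
E
```

```text
t 6.2 tcp [0.5092 0.3198 0.0351] shift [-0.0012  0.0008 -0.0009] turn [-0.0002 -0.0011 -0.    ] F [ 0.5 -1.   5.6] gap 0.0531 10.1763054728508 q [ 0.43  0.68  1.53 -0.    0.93  1.98]
```

Emit:
{"api": "move_arm", "payload": {
  "increments": [0.053, 0, 0, -0.005, 0, 0, 0, 0.053, 0, 0, -0.01, 0, 0, 0, 0.053, 0, 0, -0.02, 0, 0, 0, 0.053, 0, 0, -0.025, 0, 0, 0, 0.053, 0, 0, -0.025, 0, 0, 0, 0.053, 0, 0, -0.02, 0, 0, 0, 0.053, 0, 0, -0.01, 0, 0, 0, 0.053, 0, 0, 0, 0, 0, 0]
}}

```text
t: 7.2
tcp_pos: [0.5088, 0.3199, 0.1502]
eef_rot: [1.0, 0.013, 0.0, -0.0]
contact_force: [0.1, 0.6, -0.3]
finger_gap: 0.053
grip_force: 8.8
```

```bash
python3 - <<'E'
from h import *
go((.555,-.207,.15),.025)
b=snap('scene','scene2')
C=cv2.resize(b['color'][150:320,240:410],(600,600),interpolation=3)
cv2.imwrite('pics/c2.png',C[:,:,::-1])
E
```

```text
t 7.2 tcp [0.5088 0.3199 0.1502] shift [0.0329 0.5278 0.    ] turn [-0.0004 -0.0008  0.0001] F [ 0.1  0.6 -0.3] gap 0.053 8.838252872228622 q [ 0.43  0.55  1.42 -0.    1.18  1.98]
```

View pics/c2.png

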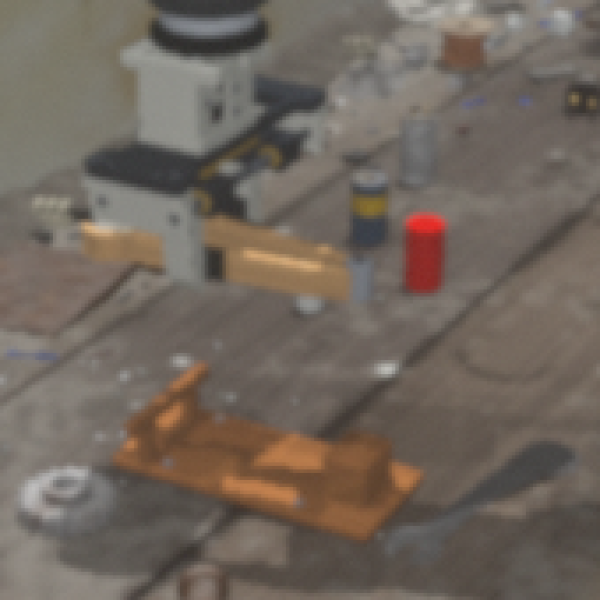

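The picture shows the tongs level in the fingers, with the rest empty below them. The capacitor and battery are untouched. Now I'll travel to a standoff behind the capacitor.

Emit:
{"api": "move_arm", "payload": {
  "increments": [0.053, 0, 0.01, 0, 0, 0, 0, 0.053, -0.004, 0.025, 0, 0, 0, 0, 0.053, -0.004, 0.04, 0, 0, 0, 0, 0.053, -0.004, 0.05, 0, 0, 0, 0, 0.053, -0.004, 0.05, 0, 0, 0, 0, 0.053, -0.004, 0.05, 0, 0, 0, 0, 0.053, -0.004, 0.05, 0, 0, 0, 0, 0.053, -0.004, 0.05, 0, 0, 0, 0]
}}

```text
t: 8.25
tcp_pos: [0.4879, -0.0079, 0.1491]
eef_rot: [1.0, 0.012, -0.001, 0.0]
contact_force: [0.8, -0.5, -1.4]
finger_gap: 0.0532
grip_force: 8.8
```

Emit:
{"api": "move_arm", "payload": {
  "increments": [0.053, -0.004, 0.05, 0, 0, 0, 0, 0.053, 0, 0.05, 0, 0, 0, 0, 0.053, 0, 0.045, 0, 0, 0, 0, 0.053, 0, 0.035, 0, 0, 0, 0, 0.053, 0, 0.02, 0, 0, 0, 0, 0.053, 0, 0.002, 0, 0, 0, 0, 0.053, 0, 0, 0, 0, 0, 0, 0.053, 0, 0, 0, 0, 0, 0]
}}

```text
t: 9.25
tcp_pos: [0.49, -0.2067, 0.1497]
eef_rot: [1.0, 0.013, -0.0, -0.0]
contact_force: [0.5, 0.8, -1.7]
finger_gap: 0.0528
grip_force: 8.8
```

```bash
python3 - <<'E'
from h import *
go((.49,-.208,.045),.025)
a=snap('top','top3');b=snap('scene','scene3')
A=cv2.resize(a['color'][160:280,420:540],None,fx=5,fy=5,interpolation=3)
C=cv2.resize(b['color'][110:230,320:360+40],(400,600),interpolation=3)
cv2.imwrite('pics/c3.png',np.hstack([A[:,:400+200],C[:,:200]])[:,:,::-1])
cv2.imwrite('pics/c3.png',np.hstack([cv2.resize(A,(400,400)),cv2.resize(b['color'][110:230,310:430],(400,400),interpolation=3)])[:,:,::-1])
E
```

```text
t 9.25 tcp [ 0.49   -0.2067  0.1497] shift [0.     0.0014 0.1047] turn [-0.0003  0.0002  0.0015] F [ 0.5  0.8 -1.7] gap 0.0528 8.838340491056442 q [-0.54  0.43  1.62  0.    1.09  1.  ]
```

View pics/c3.png

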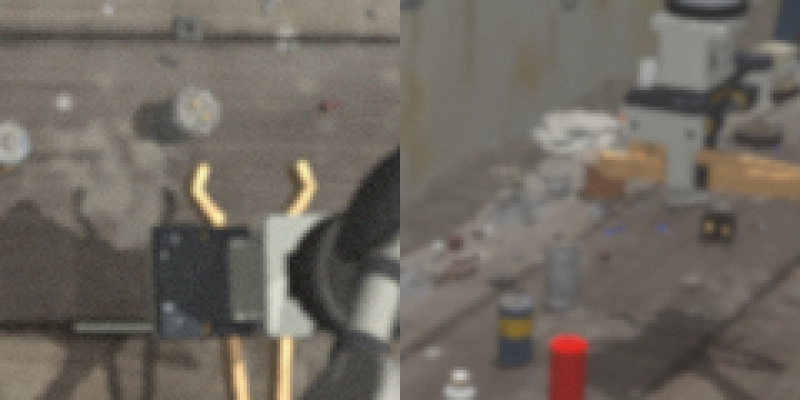

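```bash
python3 - <<'E'
from h import *
a=load('top3')
px=lambda x,y:(420+(x+.5)/3.3333-.5,160+(y+.5)/3.3333-.5)
print('jaws',ray(a,px(253.5,183),.18),'width',np.linalg.norm(ray(a,px(191,183),.18)-ray(a,px(316,183),.18)))
print('tip',ray(a,px(253.5,161),.18))
print('cap',ray(a,px(198,111),.068), ray(a,px(198,109),.073))
E
```

```text
jaws [ 0.55884167 -0.20457104  0.18      ] width 0.08626938028934673
tip [ 0.57406906 -0.20472617  0.18      ]
cap [ 0.62599145 -0.20796357  0.068     ] [ 0.62673363 -0.20613374  0.073     ]
```

The top crop shows the jaws at (254,183), centred at (0.559,-0.205), and the capacitor at (198,111), at (0.626,-0.207). That means 127 mm down, 4 mm sideways and then 67 mm forward.

Emit:
{"api": "move_arm", "payload": {
  "increments": [0.053, 0, 0.001, 0.01, 0, 0, 0, 0.053, 0, 0.001, 0.02, 0, 0, 0, 0.053, 0, 0.001, 0.025, 0, 0, 0, 0.053, 0, 0.001, 0.025, 0, 0, 0, 0.053, 0, 0, 0.022, 0, 0, 0, 0.053, 0, 0, 0.016, 0, 0, 0, 0.053, 0, 0, 0.009, 0, 0, 0, 0.053, 0, 0, 0, 0, 0, 0]
}}

```text
t: 10.35
tcp_pos: [0.4899, -0.2118, 0.0223]
eef_rot: [1.0, 0.013, -0.0, -0.0]
contact_force: [-0.2, 0.3, -0.7]
finger_gap: 0.0531
grip_force: 8.8
```

Emit:
{"api": "move_arm", "payload": {
  "increments": [0.053, 0.004, 0, 0, 0, 0, 0, 0.053, 0.008, 0, 0, 0, 0, 0, 0.053, 0.012, 0, 0, 0, 0, 0, 0.053, 0.012, 0, 0, 0, 0, 0, 0.053, 0.012, 0, 0, 0, 0, 0, 0.053, 0.01, 0, 0, 0, 0, 0, 0.053, 0.006, 0, 0, 0, 0, 0, 0.053, 0.003, 0, 0, 0, 0, 0]
}}

```text
t: 11.35
tcp_pos: [0.5573, -0.2102, 0.0226]
eef_rot: [1.0, 0.013, -0.0, 0.0]
contact_force: [-0.6, 0.6, -0.5]
finger_gap: 0.0532
grip_force: 8.8
```

```bash
python3 - <<'E'
from h import *
a=snap('top','top4');b=snap('scene','scene4')
go((.557,-.208,.023),.025)
cv2.imwrite('pics/c4.png',np.hstack([cv2.resize(a['color'][160:240,440:520],(400,400),interpolation=3),cv2.resize(b['color'][150:230,320:400],(400,400),interpolation=3)])[:,:,::-1])
E
```

```text
t 11.45 tcp [ 0.5571 -0.2102  0.0226] shift [-0.     -0.0022 -0.0004] turn [0.     0.0001 0.0001] F [-0.1 -0.3 -1.2] gap 0.0532 8.838204592466354 q [-0.49  0.69  1.55 -0.    0.9   1.06]
```

View pics/c4.png

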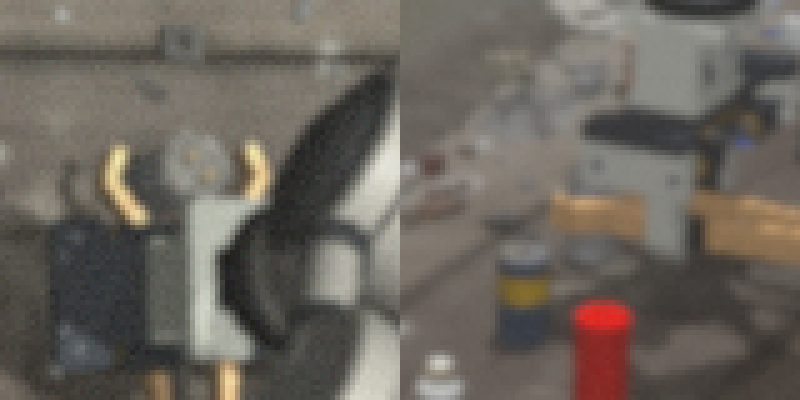

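```bash
python3 - <<'E'
from h import *
a=load('top4')
px=lambda x,y:(440+(x+.5)/5-.5,160+(y+.5)/5-.5)
print('jaws',ray(a,px(187,180),.053),'tip',ray(a,px(187,145),.053))
print('cap',ray(a,px(194,165),.068),ray(a,px(200,167),.073))
E
```

```text
jaws [ 0.6214216  -0.20813888  0.053     ] tip [ 0.63959464 -0.20828524  0.053     ]
cap [ 0.62687009 -0.20631173  0.068     ] [ 0.62509188 -0.20751514  0.073     ]
```

The top crop shows the open jaws at (104..270,180) on either side of the capacitor top at (194,165), off by about 3 mm in x and 1 mm in y. I'll nudge and close.

Emit:
{"api": "move_arm", "payload": {
  "increments": [0.053, 0.0015, -0.001, 0, 0, 0, 0, 0.053, 0.0015, 0, 0, 0, 0, 0, 0.05, 0, 0, 0, 0, 0, 0, 0.047, 0, 0, 0, 0, 0, 0, 0.044, 0, 0, 0, 0, 0, 0, 0.041, 0, 0, 0, 0, 0, 0, 0.039, 0, 0, 0, 0, 0, 0, 0.037, 0, 0, 0, 0, 0, 0],
  "newtons": 38
}}

```text
t: 12.45
tcp_pos: [0.56, -0.2091, 0.0227]
eef_rot: [1.0, 0.013, 0.0, 0.0]
contact_force: [-0.5, 0.3, -0.5]
finger_gap: 0.0372
grip_force: 10.7
```

Emit:
{"api": "move_arm", "payload": {
  "increments": [0.035, 0, 0, 0, 0, 0, 0, 0.034, 0, 0, 0, 0, 0, 0, 0.032, 0, 0, 0, 0, 0, 0, 0.03, 0, 0, 0, 0, 0, 0, 0.027, 0, 0, 0, 0, 0, 0, 0.024, 0, 0, 0, 0, 0, 0, 0.02, 0, 0, 0, 0, 0, 0, 0.02, 0, 0, 0, 0, 0, 0]
}}

```text
t: 13.45
tcp_pos: [0.56, -0.2092, 0.0227]
eef_rot: [1.0, 0.012, 0.0, 0.0]
contact_force: [-0.8, -0.9, 0.2]
finger_gap: 0.033
grip_force: 37.8
```

The gap is 33 mm at 38 N, as predicted for holding the capacitor. Lifting gently.

Emit:
{"api": "move_arm", "payload": {
  "increments": [0.02, 0, 0, -0.002, 0, 0, 0, 0.02, 0, 0, -0.005, 0, 0, 0, 0.02, 0, 0, -0.009, 0, 0, 0, 0.02, 0, 0, -0.012, 0, 0, 0, 0.02, 0, 0, -0.012, 0, 0, 0, 0.02, 0, 0, -0.012, 0, 0, 0, 0.02, 0, 0, -0.012, 0, 0, 0, 0.02, 0, 0, -0.012, 0, 0, 0]
}}

```text
t: 14.45
tcp_pos: [0.56, -0.2092, 0.0996]
eef_rot: [1.0, 0.013, 0.0, 0.0]
contact_force: [1.1, -0.7, -1.7]
finger_gap: 0.0328
grip_force: 37.8
```

Emit:
{"api": "move_arm", "payload": {
  "increments": [0.02, 0, 0, -0.012, 0, 0, 0, 0.02, 0, 0, -0.012, 0, 0, 0, 0.02, 0, 0, -0.009, 0, 0, 0, 0.02, 0, 0, -0.007, 0, 0, 0, 0.02, 0, 0, -0.004, 0, 0, 0, 0.02, 0, 0, -0.001, 0, 0, 0, 0.02, 0, 0, 0, 0, 0, 0, 0.02, 0, 0, 0, 0, 0, 0]
}}

```text
t: 15.45
tcp_pos: [0.5598, -0.2091, 0.1434]
eef_rot: [1.0, 0.012, -0.0, -0.0]
contact_force: [0.1, 0.2, -1.1]
finger_gap: 0.033
grip_force: 37.8
```

```bash
python3 - <<'E'
from h import *
a=snap('top','top5');b=snap('scene','scene5')
go((.557,-.208,.143),.025)
cv2.imwrite('pics/c5.png',np.hstack([cv2.resize(a['color'][150:250,430:530],(400,400),interpolation=3),cv2.resize(b['color'][130:230,310:410],(400,400),interpolation=3)])[:,:,::-1])
x,y=.628,-.207
for z in(.12,.193):print(proj(b,(x,y,z)))
E
```

```text
t 15.55 tcp [ 0.5599 -0.2091  0.1435] shift [-0.0029 -0.0012  0.0005] turn [-0.0001  0.0004 -0.    ] F [-0.7 -0.3 -1.4] gap 0.0327 37.824960364960134 q [-0.49  0.55  1.43 -0.    1.16  1.06]
[[359.29992431 166.92660084]]
[[360.02036184 145.42194067]]
```

View pics/c5.png

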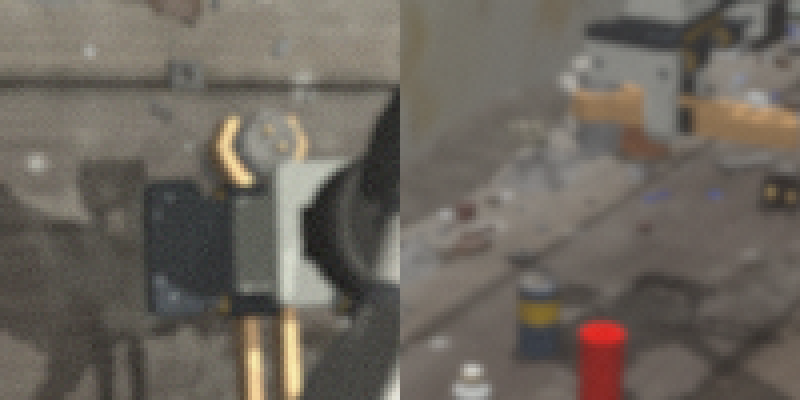

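The capacitor is in the jaws: top at (270,140), underside at scene crop (600,150), which matches a clearance of 12 cm. It's upright, and the battery and fuse are still standing. I'll let it settle for one call, then hand in.

Emit:
{"api": "move_arm", "payload": {
  "increments": [0.02, 0, 0, 0, 0, 0, 0, 0.02, 0, 0, 0, 0, 0, 0, 0.02, 0, 0, 0, 0, 0, 0, 0.02, 0, 0, 0, 0, 0, 0, 0.02, 0, 0, 0, 0, 0, 0, 0.02, 0, 0, 0, 0, 0, 0, 0.02, 0, 0, 0, 0, 0, 0, 0.02, 0, 0, 0, 0, 0, 0]
}}

```text
t: 16.55
tcp_pos: [0.56, -0.2092, 0.1437]
eef_rot: [1.0, 0.012, 0.0, 0.0]
contact_force: [0.2, -1.0, -1.5]
finger_gap: 0.0329
grip_force: 37.8
```

```bash
python3 - <<'E'
from h import *
b0=load('scene5')['color'].astype(int);b=snap('scene','scene6')['color'].astype(int)
print('moved px diff',abs(b-b0)[130:230,310:410].mean(),abs(b-b0).mean())
go((.56,-.209,.143),.025);print(robot.job_done())
E
```

```text
moved px diff 1.2138666666666666 1.0949609375
t 16.6 tcp [ 0.56   -0.2092  0.1437] shift [-0.     -0.0002  0.0007] turn [ 0.0001 -0.     -0.    ] F [ 0.4 -0.9 -2.1] gap 0.0331 37.8248461894691 q [-0.49  0.55  1.43 -0.    1.16  1.06]
the job is handed in; nothing more can be done
None
```

The job is handed in at 16.6 s: the wooden tongs hold the capacitor upright and still about 12 cm above the bench, and the battery and fuse were left where they stood.

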